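Find the full tin by its weight

ROBOT

A 6-joint arm with a two-finger parallel gripper is mounted at the origin on a cart in front of the work surface, level with it; the furniture and walls round the work are solid. World frame = base frame: x ahead of the robot, y to its left, z up, the work surface at z = 0. Lengths are in m, angles in degrees, forces in N, time in s.
With the tool pointing down it reaches from about 0.25 to 0.725 m from the base axis. Payload 9.7 kg.
Tool frame: the origin (TCP) lies at the very end of the fingers, on their centre line; the grasp point (between the pads) lies 19 mm behind it; x points along the fingers, z is the direction in which the jaws open and shut, and the axes are right-handed (so a half turn about x gives the same grasp; the last joint's range is limited). The gripper opens to 85 mm and grips with 20 to 120 N. Pads are 22 mm wide; open, the fingers measure 114 mm over their backs; the gripper's body (76 mm by 85 mm) begins 54 mm behind the grasp point. The pads swing forward as they close: fully open they stand 13 mm farther back than shut.
Start: joints at [63.255, 4.979, 10.078, 95.1, 0, 90], TCP at [0.248, 0.491, 0.231] pointing down, gripper open.
Joint ranges: [-179.16, 179.16], [-48.56, 103.87], [-65.8, 70.77], [-126.05, 130.52], [-82.76, 87.17], [-180, 180]. Speed limits (degrees/s): [127.2, 127.2, 147.25, 180, 180, 180].

INTERFACE

Orientations are given as [roll, pitch, yaw] about the fixed x, y, z axes, in that order (R = Rz(yaw) Ry(pitch) Rx(roll)).
In Python, from workcell import sensors, vision, job_done gives the robot as it stands.
- The arm moves only by the tool carry_out, never from a script. Its argument "increments" is a list of rows, each a list of 7 numbers: the turn, a rotation vector about the tool's x, y, z in degrees, then the shift along the tool's x, y, z in mm, then the opening in per cent of the stroke, from 0 (shut) to 100 (fully open). A call has 1 to 12 rows; each row shifts and turns the commanded pose from where the row before left it, along the tool's axes as they then stand; what a row does not reach is not made up. A row lasts 1/8 s, in which the tool goes at most 62.5 mm and 10.7 degrees, less where a joint would pass 70% of its speed; a pose out of reach is approached as far as the arm can. A call is refused whole if a number of a shift passes 62.5 or a number of a turn 10.7, either way. A call with a gripper value outside its range is refused whole. The fingers move at their own pace and stop on an object; "squeeze" is the grip in N (left out, the last holds). Time passes only in rows, so rows that do not move let the fingers close. It gives the time, the measured TCP pose, the force and the opening at its end, in the units of the state.
- sensors.get_obs(): the state, without advancing time (a new reading comes with each control period).
- vision.camera(name): name is "side" or "top" or "wrist"; returns the picture (400x640x3 uint8, red, green, blue); there is no depth.
- vision.calibration(name): a dict with "camera_matrix" (3x3 intrinsics, pixels), "extrinsics" (4x4, takes a point from world to camera coordinates); the wrist camera has in their place "mount" (4x4, takes a point from camera to tool coordinates, whose origin is the TCP and whose axes are the tool frame's). Camera axes: x right, y up, looking along -z (the intrinsics and any distortion apply to the point x, -y, -z); pixel columns grow to the right and rows downward; lengths in m; the calibration is good to about 2 mm. The wrist camera is an equidistant fisheye: a pixel r from the principal point sees the ray r / f radians off the axis. A picture is of the moment at which its call begins: read the wrist's pose just before it. calibration takes no time and is no camera call.
- job_done(): hands the job in, once; it reports no verdict.
The state is a dict: "time": time; "q": joint angles; "qd": joint speeds; "joint_efforts": joint torques, N m; "ee_pos": TCP position; "tcp_rot": TCP orientation; "wrist_force": force on the tool from outside, world axes, zero at the start; "torque": the same for the moment, N m; "opening": finger opening in m.
Only numpy, scipy, OpenCV 4.12 (cv2) and the standard library are available. Lean on these libraries where they do the work, as an engineer would, in place of code of your own. Each camera call takes 0.05 s, during which the arm holds its last target.

TASK

Three identical closed tins of metal parts stand on the bench; two are partly used up and one is still full, which you can tell only by its weight. Going from left to right, lift each tin clear of the bench by a few centimetres for about a second to feel how heavy it is, putting a tin back upright where it stood whenever you let it go. Finish while holding the heaviest tin upright in the gripper, still and at least 15 cm above the bench, with the other two standing where they were and nothing else on the bench knocked or shifted.

Things in the scene. Friction and masses are not known exactly. Their poses are not given: they have to be found in the camera images.
- tin_left_mid (a point): centre, half-way up, of the closed round tin standing farthest left (largest y): plain green band, steel lid, 54 mm in diameter, 70 mm high, upright on the bench; z points up. Grip it round the body. All three look alike; the unseen contents have 1 to 3 mm of play. None weighs over 0.8 kg; the full one, which may be any, is at least 0.25 kg heavier than either other.
- tin_middle_mid (a point): centre, half-way up, of the closed round tin standing between the other two: plain green band, steel lid, 54 mm in diameter, 70 mm high, upright on the bench; z points up. Grip it round the body. All three look alike; the unseen contents have 1 to 3 mm of play. None weighs over 0.8 kg; the full one, which may be any, is at least 0.25 kg heavier than either other.
- tin_right_mid (a point): centre, half-way up, of the closed round tin standing farthest right (smallest y): plain green band, steel lid, 54 mm in diameter, 70 mm high, upright on the bench; z points up. Grip it round the body. All three look alike; the unseen contents have 1 to 3 mm of play. None weighs over 0.8 kg; the full one, which may be any, is at least 0.25 kg heavier than either other.
- jar: bystander, loose: small jar with a black lid, 45 mm in diameter, 43 mm high, standing in the gap between the left and middle tins; origin at the centre of its underside
- clamp_knob: bystander, loose: small black clamp knob with a stem, 35 mm in diameter, 33 mm high, in the gap between the middle and right tins; origin at the centre of its underside
- cutters: bystander, loose: flush cutters with red and black grips lying flat behind the tins, at the right, 96 x 61 x 12 mm; origin at the centre of the underside
- glue: bystander, loose: glue stick standing behind the tins, 27 mm in diameter, 93 mm high; origin at the centre of its underside
- gear: bystander, loose: orange printed spur gear lying behind the tins, 41 mm in diameter, 14 mm high; origin at the centre of its underside
- tall_can: fixed: tall blue spray can with a cream cap to the right of the tins, 53 mm in diameter, 284 mm high; origin at the centre of its underside
- tin_pot: fixed: half-painted metal pot holding a brush and a stick, behind the left tin, 133 x 178 mm, 216 mm high over the stick; origin at the centre of its underside
- spray_can: fixed: tall grey and black spray can behind and to the left of the tins, 65 mm in diameter, 200 mm high; origin at the centre of its underside
Things that resemble listed ones, but are neither listed nor needed, are in the scene too. Leave any blue, pink or purple look-alike of the part that bears tin_middle_mid alone.

How it is judged (in metres and radians):
On the way, in this order (a step that is already met when the one before it is completed fails the run):
1. the left tin is lifted clear of the bench in the gripper (height (world z) of tin_left_mid above 0.055 m and contact force between the fingers and tin_left above 1 N), for 0.3 s.
2. the middle tin is lifted clear of the bench in the gripper (height (world z) of tin_middle_mid above 0.055 m and contact force between the fingers and tin_middle above 1 N), for 0.3 s.
3. the right tin is lifted clear of the bench in the gripper (height (world z) of tin_right_mid above 0.055 m and contact force between the fingers and tin_right above 1 N), for 0.3 s.
At the end, for the whole second after the job is handed in: The heaviest tin is held in the fingers, its centre over 150 mm above the bench, upright within 0.3 rad, still (under 0.05 m/s), not touching cans, pot, jar or glue stick; the other two stand on the bench, released, at rest, upright within 0.1 rad, centres within 50 mm of where they started (((distance between fill_full_c0 and tin_left_mid below 0.03 m and height (world z) of tin_left_mid above 0.15 m and angle between tin_left_mid's own z axis and vertical below 0.3 rad and contact force between the fingers and tin_left above 2 N and linear speed of tin_left below 0.05 m/s and contact force between tin_left and tall_can below 0.2 N and contact force between tin_left and tin_pot below 0.2 N and contact force between tin_left and spray_can below 0.2 N and contact force between tin_left and jar below 0.2 N and contact force between tin_left and glue below 0.2 N and distance of each of tin_middle_mid, tin_right_mid from where it was at the start of the episode below 0.05 m and height (world z) of each of tin_middle_mid, tin_right_mid below 0.045 m and angle between each of tin_middle_mid, tin_right_mid's own z axis and vertical below 0.1 rad and linear speed of each of tin_middle, tin_right below 0.03 m/s and contact force between each of tin_middle, tin_right and the fingers below 0.1 N) or (distance between fill_full_c0 and tin_middle_mid below 0.03 m and height (world z) of tin_middle_mid above 0.15 m and angle between tin_middle_mid's own z axis and vertical below 0.3 rad and contact force between the fingers and tin_middle above 2 N and linear speed of tin_middle below 0.05 m/s and contact force between tin_middle and tall_can below 0.2 N and contact force between tin_middle and tin_pot below 0.2 N and contact force between tin_middle and spray_can below 0.2 N and contact force between tin_middle and jar below 0.2 N and contact force between tin_middle and glue below 0.2 N and distance of each of tin_left_mid, tin_right_mid from where it was at the start of the episode below 0.05 m and height (world z) of each of tin_left_mid, tin_right_mid below 0.045 m and angle between each of tin_left_mid, tin_right_mid's own z axis and vertical below 0.1 rad and linear speed of each of tin_left, tin_right below 0.03 m/s and contact force between each of tin_left, tin_right and the fingers below 0.1 N) or (distance between fill_full_c0 and tin_right_mid below 0.03 m and height (world z) of tin_right_mid above 0.15 m and angle between tin_right_mid's own z axis and vertical below 0.3 rad and contact force between the fingers and tin_right above 2 N and linear speed of tin_right below 0.05 m/s and contact force between tin_right and tall_can below 0.2 N and contact force between tin_right and tin_pot below 0.2 N and contact force between tin_right and spray_can below 0.2 N and contact force between tin_right and jar below 0.2 N and contact force between tin_right and glue below 0.2 N and distance of each of tin_left_mid, tin_middle_mid from where it was at the start of the episode below 0.05 m and height (world z) of each of tin_left_mid, tin_middle_mid below 0.045 m and angle between each of tin_left_mid, tin_middle_mid's own z axis and vertical below 0.1 rad and linear speed of each of tin_left, tin_middle below 0.03 m/s and contact force between each of tin_left, tin_middle and the fingers below 0.1 N))); the arm keeps its last pose, push and grip.
It fails at once if a tin is tipped over (angle between any of tin_left_mid, tin_middle_mid, tin_right_mid's own z axis and vertical above 0.7 rad).
It fails at once if a bystander (jar, clamp knob, cutters, glue stick, gear) is shifted by more than 30 mm (distance of any of jar, clamp_knob, cutters, glue, gear from where it was at the start of the episode above 0.03 m).
It fails at once if the jar or the glue stick is knocked over (angle between any of jar, glue's own z axis and vertical above 0.5 rad).
It also fails if it takes over 72 s, if anything falls off the work surface, if the arm or the gripper's body presses on something with over 40 N, if the wrist force passes 120 N, or if a joint passes its speed limit or range.

## Working session

There is one attempt and no reset: what is moved stays moved. The work goes in short steps, Python scripts to look and compute and a tool call to move; the robot and the scene stay as the last step left them, time stands still between calls to the robot, and variables do not carry over. Pictures are saved under pics/ and viewed, and the job is handed in when it is done.

Besides the shell and the picture viewer there is one more tool, called as name([rows], argument=value, ...), one row to a line, values as JSON. carry_out: Moves the arm, as the interface text tells. Its arguments: {"type":"object","properties":{"increments":{"type":"array"},"squeeze":{"type":"number"}},"required":["increments"]}

```bash
ls; mkdir -p pics; python3 - <<'E'
from workcell import sensors, vision
import cv2, numpy as np
np.set_printoptions(precision=4,suppress=True)
print(sensors.get_obs())
for n in ("side","top","wrist"):
    im=vision.camera(n); cv2.imwrite(f"pics/{n}0.png",im[:,:,::-1]); print(n,vision.calibration(n))
E
```

```text
pics
{'time': 0.0, 'q': array([63.2541,  5.0119, 10.0332, 95.0984, -0.001 , 89.9997]), 'qd': array([-0.1122, -0.0908,  0.0548,  0.0352,  0.0389, -0.1282]), 'joint_efforts': array([  0.0005, -52.0386,  46.4807,   0.0163,   0.    ,   0.    ]), 'ee_pos': array([0.2474, 0.491 , 0.2306]), 'tcp_rot': array([-179.2358,   89.9229, -115.9814]), 'wrist_force': array([ 0.4496,  0.8328, -0.044 ]), 'torque': array([-0.0419, -0.057 ,  0.0209]), 'opening': 0.08541410511463174}
side {'camera_matrix': array([[368.7333,   0.    , 311.996 ],
       [  0.    , 368.7333, 200.5841],
       [  0.    ,   0.    ,   1.    ]]), 'extrinsics': array([[-0.9711, -0.2374,  0.0245,  0.5737],
       [ 0.161 , -0.5759,  0.8015, -0.1124],
       [-0.1762,  0.7823,  0.5975, -1.0333],
       [ 0.    ,  0.    ,  0.    ,  1.    ]])}
top {'camera_matrix': array([[515.8954,   0.    , 322.9301],
       [  0.    , 515.8954, 196.9365],
       [  0.    ,   0.    ,   1.    ]]), 'extrinsics': array([[-0.0157, -0.9999,  0.003 ,  0.045 ],
       [ 0.9794, -0.0148,  0.2016, -0.5429],
       [-0.2016,  0.0061,  0.9795, -1.5477],
       [ 0.    ,  0.    ,  0.    ,  1.    ]])}
wrist {'camera_matrix': array([[309.7069,   0.    , 321.7955],
       [  0.    , 309.7069, 197.4106],
       [  0.    ,   0.    ,   1.    ]]), 'mount': array([[-0.0008,  0.3058, -0.9521, -0.1418],
       [ 0.0004,  0.9521,  0.3058,  0.0774],
       [ 1.    , -0.0002, -0.0009,  0.001 ],
       [ 0.    ,  0.    ,  0.    ,  1.    ]])}
```

View pics/top0.png

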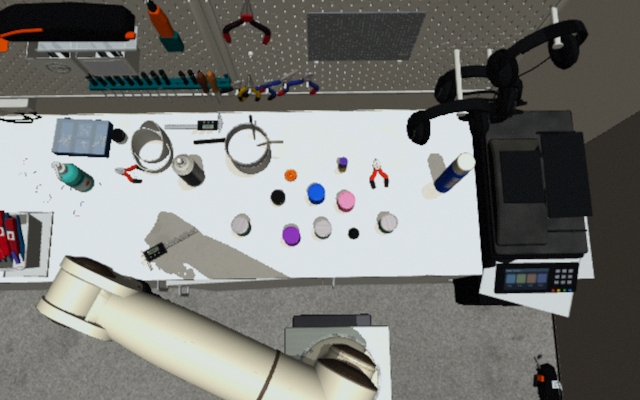

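View pics/side0.png

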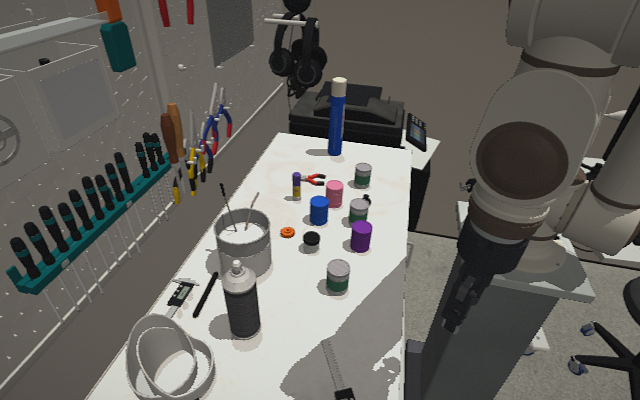

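View pics/wrist0.png

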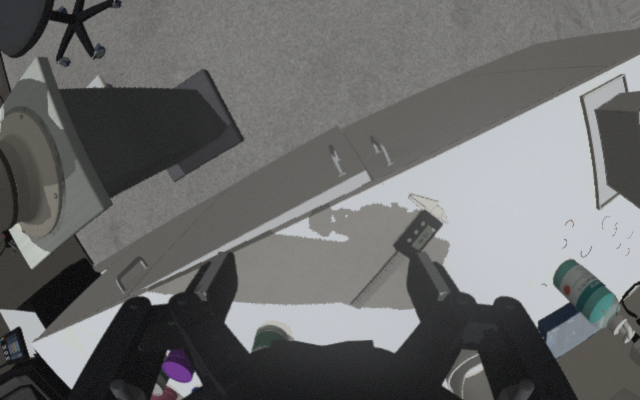

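The top view shows three steel-lidded tins at about (241,225), (322,228) and (388,223). The look-alikes are purple (291,236), blue (316,193) and pink (345,201). In the side view the green bands are at (338,283), (358,217) and (363,182), and these fit "plain green band, steel lid". I'll confirm with an enlarged crop.

```bash
python3 - <<'E'
import cv2, numpy as np
a=cv2.imread("pics/top0.png")[150:260,220:420]; b=cv2.imread("pics/side0.png")[150:300,270:420]
a=cv2.resize(a,None,fx=4,fy=4,interpolation=cv2.INTER_CUBIC);cv2.imwrite("pics/ctop.png",a)
cv2.imwrite("pics/cside.png",cv2.resize(b,None,fx=4,fy=4,interpolation=cv2.INTER_CUBIC))
E
```

```text
(no output)
```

View pics/ctop.png

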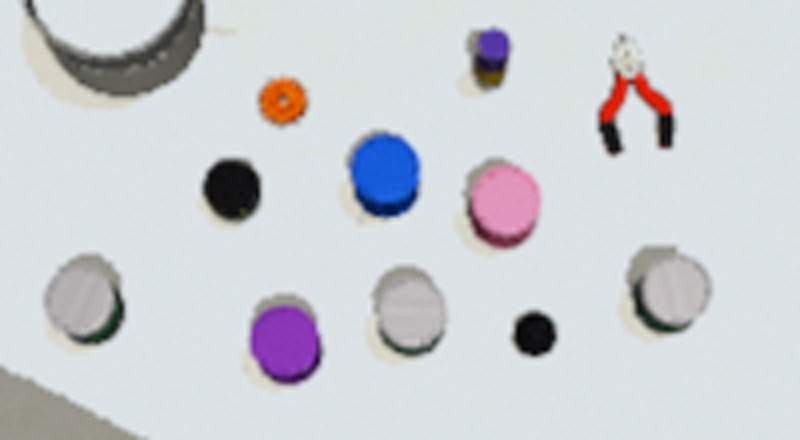

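View pics/cside.png

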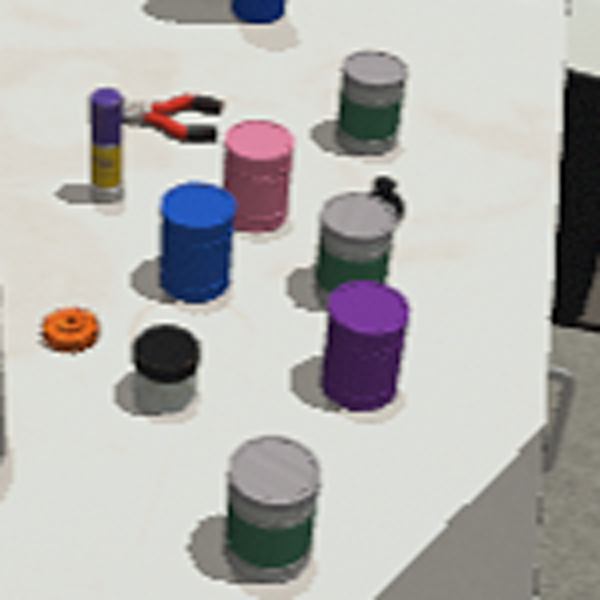

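The crops confirm it: three green-banded steel-lidded tins, with purple, blue and pink look-alikes that I'll leave alone. Next I'll triangulate the lid centres and locate the neighbours.

```bash
cat > h.py <<'E'
import numpy as np, cv2
from workcell import sensors, vision
np.set_printoptions(precision=4,suppress=True)
def ray(n,u,v):
    c=vision.calibration(n);K=c["camera_matrix"];E=c["extrinsics"]
    d=np.array([(u-K[0,2])/K[0,0],-(v-K[1,2])/K[1,1],-1.]);R=E[:3,:3]
    d=R.T@d; return -R.T@E[:3,3], d/np.linalg.norm(d)
def plane(n,u,v,z):
    o,d=ray(n,u,v); return o+d*(z-o[2])/d[2]
def tri(p,q):
    o1,d1=ray("top",*p);o2,d2=ray("side",*q)
    A=np.stack([d1,-d2],1);s=np.linalg.lstsq(A,o2-o1,rcond=None)[0]
    a=o1+s[0]*d1;b=o2+s[1]*d2
    return (a+b)/2,np.linalg.norm(a-b)
E
python3 - <<'E'
from h import *
T=cv2.imread("pics/top0.png");S=cv2.imread("pics/side0.png")
def blob(im,c,r=14):
    x,y=map(int,c); ref=np.median(im[y-2:y+3,x-2:x+3].reshape(-1,3),0)
    m=(np.abs(im.astype(int)-ref).max(2)<16).astype(np.uint8)
    k=np.zeros_like(m);cv2.circle(k,(x,y),r,1,-1);m*=k
    n,l,st,ce=cv2.connectedComponentsWithStats(m,connectivity=4);i=l[y,x]
    cs,_=cv2.findContours((l==i).astype(np.uint8),cv2.RETR_EXTERNAL,cv2.CHAIN_APPROX_NONE)
    h=cv2.convexHull(max(cs,key=cv2.contourArea)); mm=cv2.moments(h)
    return (mm['m10']/mm['m00'],mm['m01']/mm['m00']),st[i,:5],ref
for n,p,q in [("L",(240,225),(338,267)),("M",(322,228),(359,204)),("R",(389,222),(363,167)),
  ("purple",(291,235),(362,227)),("blue",(316,193),(319,201)),("pink",(346,200),(335,185)),("jar",(278,197),(311.5,238))]:
    a,sa,ra=blob(T,p);b,sb,rb=blob(S,q);P,e=tri(a,b)
    print(n,np.array(a),sa,ra,np.array(b),sb,rb,"XYZ",P,"gap",e, plane("top",*a,0.07 if n!="jar" else .043)[:2])
print("knob",plane("top",353.5,233,.03)[:2])
print("glue",plane("top",343,161,.093)[:2],"gear",plane("top",291,175,.01)[:2])
E
```

```text
L [238.8971 224.5531] [231 217  17  16 206] [177. 177. 181.] [338.3609 267.3052] [328 260  22  16 265] [160. 159. 165.] XYZ [0.4587 0.2939 0.0689] gap 7.698976911006905e-05 [0.4585 0.2937]
M [322.8228 227.4894] [314 220  18  16 201] [188. 187. 191.] [359.065  203.3725] [350 198  20  11 137] [161. 160. 166.] XYZ [0.4461 0.0385 0.0684] gap 0.0004192631131901764 [0.4456 0.0385]
R [388.7505 222.1734] [382 214  14  17 181] [191. 190. 194.] [363.7862 166.9218] [356 164  16   7  84] [161. 159. 165.] XYZ [ 0.4589 -0.163   0.0678] gap 0.0006040468213044068 [ 0.4589 -0.1627]
purple [290.8055 234.6658] [283 227  16  16 199] [182.  55. 138.] [361.5388 226.6541] [353 221  19  12 173] [155.  58. 122.] XYZ [0.4259 0.136  0.0675] gap 0.000697614791645681 [0.4252 0.1359]
blue [316.009  191.8164] [309 185  15  15 181] [218.  92.  22.] [319.0112 201.3236] [311 197  17  10 131] [190.  89.  38.] XYZ [0.5577 0.0578 0.067 ] gap 0.00031186089002579044 [0.5569 0.0578]
pink [346.5595 199.5703] [339 192  16  16 195] [187. 149. 224.] [334.4534 184.8495] [327 181  16   9 106] [162. 133. 222.] XYZ [ 0.5315 -0.036   0.067 ] gap 0.0003429550671011199 [ 0.5311 -0.0358]
jar [277.7496 196.8148] [272 191  13  13 125] [19. 18. 18.] [311.0786 238.1582] [304 232  15  14 156] [34. 33. 33.] XYZ [0.5504 0.1786 0.0347] gap 0.00021603366002662683 [0.5485 0.1779]
knob [ 0.4327 -0.0569]
glue [ 0.6477 -0.0267] gear [0.6266 0.1381]
```

Lid heights come out at 68–69 mm, against 70 mm expected. The tins are within reach and the ray gaps are under 1 mm. Now the tool axes and the tall objects' positions.

```bash
python3 - <<'E'
from h import *
from scipy.spatial.transform import Rotation as R
o=sensors.get_obs(); M=R.from_euler('xyz',o['tcp_rot'],degrees=True).as_matrix(); print(M)
print("tall can cap", tri((463,161),(340,83)), plane("top",446,190,0)[:2], plane("side",335,152,0)[:2])
print("spray can foot", plane("top",196,180,0)[:2], plane("side",244,333,0)[:2]); print("spray top",tri((182,161),(236,264)))
print("pot front foot", plane("top",248,172,.0)[:2], plane("side",245,272,0)[:2])
E
```

```text
[[-0.0004 -0.893   0.45  ]
 [-0.0009  0.45    0.893 ]
 [-1.     -0.     -0.001 ]]
tall can cap (array([ 0.5887, -0.3447,  0.2712]), np.float64(0.008530971490466072)) [ 0.5717 -0.3613] [ 0.5866 -0.3547]
spray can foot [0.617 0.446] [0.625  0.4655]
spray top (array([0.6311, 0.4436, 0.184 ]), np.float64(0.003639884215456471))
pot front foot [0.6412 0.2782] [0.6876 0.3051]
```

```bash
cat >> h.py <<'E'
from scipy.spatial.transform import Rotation as Ro
def plan(x,y,z,yaw,n):
    "straight path to TCP x,y,z, jaw azimuth yaw, tool straight down; prints rows"
    o=sensors.get_obs();M=Ro.from_euler('xyz',o['tcp_rot'],degrees=True).as_matrix();p=o['ee_pos']
    y0=np.degrees(np.arctan2(M[1,2],M[0,2])); d=(np.array([x,y,z])-p)/n*1000; t=(y0-yaw)/n
    print("tilt",np.degrees(np.arccos(-M[2,0])),"yaw0",y0)
    for i in range(n):
        a=np.radians(y0-t*i); Z=np.array([np.cos(a),np.sin(a),0]); Y=np.array([-np.sin(a),np.cos(a),0])
        print([round(t,1),0,0,round(-d[2],1),round(d@Y,1),round(d@Z,1)])
def state():
    o=sensors.get_obs();M=Ro.from_euler('xyz',o['tcp_rot'],degrees=True).as_matrix()
    print(o['time'],o['ee_pos'],"yaw",np.degrees(np.arctan2(M[1,2],M[0,2])),"F",o['wrist_force'],"T",o['torque'],"op",o['opening'],"eff",o['joint_efforts'])
E
python3 -c "
from h import *
plan(.459,.2935,.17,32.6,11)"
```

```text
tilt 0.0573717563603306 yaw0 63.25414465468123
[np.float64(2.8), 0, 0, np.float64(5.5), np.float64(-25.3), np.float64(-7.4)]
[np.float64(2.8), 0, 0, np.float64(5.5), np.float64(-25.6), np.float64(-6.1)]
[np.float64(2.8), 0, 0, np.float64(5.5), np.float64(-25.9), np.float64(-4.9)]
[np.float64(2.8), 0, 0, np.float64(5.5), np.float64(-26.1), np.float64(-3.6)]
[np.float64(2.8), 0, 0, np.float64(5.5), np.float64(-26.2), np.float64(-2.4)]
[np.float64(2.8), 0, 0, np.float64(5.5), np.float64(-26.3), np.float64(-1.1)]
[np.float64(2.8), 0, 0, np.float64(5.5), np.float64(-26.3), np.float64(0.2)]
[np.float64(2.8), 0, 0, np.float64(5.5), np.float64(-26.3), np.float64(1.5)]
[np.float64(2.8), 0, 0, np.float64(5.5), np.float64(-26.2), np.float64(2.8)]
[np.float64(2.8), 0, 0, np.float64(5.5), np.float64(-26.0), np.float64(4.0)]
[np.float64(2.8), 0, 0, np.float64(5.5), np.float64(-25.8), np.float64(5.3)]
```

carry_out([
  [2.8, 0, 0, 5.5, -25.3, -7.4, 100],
  [2.8, 0, 0, 5.5, -25.6, -6.1, 100],
  [2.8, 0, 0, 5.5, -25.9, -4.9, 100],
  [2.8, 0, 0, 5.5, -26.1, -3.6, 100],
  [2.8, 0, 0, 5.5, -26.2, -2.4, 100],
  [2.8, 0, 0, 5.5, -26.3, -1.1, 100],
  [2.8, 0, 0, 5.5, -26.3, 0.2, 100],
  [2.8, 0, 0, 5.5, -26.3, 1.5, 100],
  [2.8, 0, 0, 5.5, -26.2, 2.8, 100],
  [2.8, 0, 0, 5.5, -26, 4, 100],
  [2.8, 0, 0, 5.5, -25.8, 5.3, 100],
  [0, 0, 0, 0, 0, 0, 100],
], squeeze=60)

```text
time: 1.65
ee_pos: [0.4596, 0.2922, 0.17]
tcp_rot: [-174.8, 89.9, -142.4]
wrist_force: [-0.6, -0.6, -0.7]
opening: 0.0858
```

carry_out([
  [0, 0, 0, 0, 0, 0, 100],
  [0, 0, 0, 0, 0, 0, 100],
])

```text
time: 1.9
ee_pos: [0.4586, 0.2939, 0.171]
tcp_rot: [32.7, 90.0, 65.2]
wrist_force: [0.2, -0.2, -0.3]
opening: 0.0856
```

```bash
python3 - <<'E'
from h import *
state()
for n in ("wrist","top"):
    cv2.imwrite(f"pics/{n}1.png",vision.camera(n)[:,:,::-1])
E
```

```text
1.9 [0.4586 0.2939 0.171 ] yaw 32.53086204944148 F [ 0.2131 -0.2447 -0.2591] T [-0.0452  0.0011 -0.0572] op 0.08561922354886316 eff [ -0.3512 -50.6134  46.943   -0.      -0.0071  -0.0002]
```

View pics/wrist1.png

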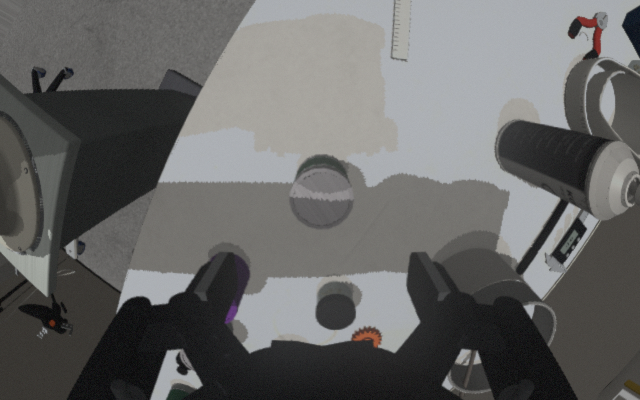

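The wrist picture shows the left tin's steel lid at about (321,198), green band just above it, between the fingers. The jar's black lid is at (336,305). I'll cast the lid-centre ray to cross-check.

```bash
cat >> h.py <<'E'
def wplane(u,v,z):
    o=sensors.get_obs();c=vision.calibration("wrist");K=c["camera_matrix"];m=c["mount"]
    M=Ro.from_euler('xyz',o['tcp_rot'],degrees=True).as_matrix()
    a,b=u-K[0,2],v-K[1,2];r=np.hypot(a,b);th=r/K[0,0]
    s=np.sin(th)/max(r,1e-9)
    d=np.array([a*s,-b*s,-np.cos(th)])
    D=M@m[:3,:3]@d; O=o['ee_pos']+M@m[:3,3]
    return O+D*(z-O[2])/D[2]
E
python3 - <<'E'
from h import *
for u in [(321.5,198),(290,198),(353,198),(321.5,169),(321.5,228)]: print(u,wplane(*u,.07))
E
```

```text
(321.5, 198) [0.4599 0.2943 0.07  ]
(290, 198) [0.438  0.2803 0.07  ]
(353, 198) [0.4819 0.3083 0.07  ]
(321.5, 169) [0.4468 0.3149 0.07  ]
(321.5, 228) [0.4744 0.2716 0.07  ]
```

The views agree: (0.460, 0.294), lid width 52 mm at z=0.07. Descending, gripping, and lifting 60 mm.

carry_out([
  [0, 0, 0, 25, 0, 1, 100],
  [0, 0, 0, 25, 0, 0, 100],
  [0, 0, 0, 25, 0, 0, 100],
  [0, 0, 0, 25, 0, 0, 100],
  [0, 0, 0, 22, 0, 0, 100],
  [0, 0, 0, 18, 0, 0, 100],
  [0, 0, 0, 12, 0, 0, 100],
  [0, 0, 0, 0, 0, 0, 100],
  [0, 0, 0, 0, 0, 0, 0],
  [0, 0, 0, 0, 0, 0, 0],
  [0, 0, 0, 0, 0, 0, 0],
  [0, 0, 0, 0, 0, 0, 0],
], squeeze=60)

```text
time: 3.5
ee_pos: [0.4601, 0.294, 0.0201]
tcp_rot: [0.9, 89.9, 33.3]
wrist_force: [-2.1, -2.7, 7.3]
opening: 0.0518
```

carry_out([
  [0, 0, 0, 0, 0, 0, 0],
  [0, 0, 0, 0, 0, 0, 0],
  [0, 0, 0, 0, 0, 0, 0],
  [0, 0, 0, 0, 0, 0, 0],
])

```text
time: 4.0
ee_pos: [0.4601, 0.294, 0.02]
tcp_rot: [1.3, 89.9, 33.8]
wrist_force: [-3.3, -1.5, 6.4]
opening: 0.0517
```

```bash
python3 -c "
from h import *
state()"
```

```text
4.0 [0.4601 0.294  0.02  ] yaw 32.453931353243576 F [-3.3382 -1.5371  6.3869] T [-0.3647  0.546   0.002 ] op 0.051686461807461136 eff [ -0.0835 -49.2158  44.4229  -1.3755  -0.0284   0.0171]
```

carry_out([
  [0, 0, 0, -6, 0, 0, 0],
  [0, 0, 0, -12, 0, 0, 0],
  [0, 0, 0, -16, 0, 0, 0],
  [0, 0, 0, -16, 0, 0, 0],
  [0, 0, 0, -10, 0, 0, 0],
  [0, 0, 0, 0, 0, 0, 0],
  [0, 0, 0, 0, 0, 0, 0],
  [0, 0, 0, 0, 0, 0, 0],
  [0, 0, 0, 0, 0, 0, 0],
  [0, 0, 0, 0, 0, 0, 0],
  [0, 0, 0, 0, 0, 0, 0],
])

```text
time: 5.38
ee_pos: [0.4599, 0.2938, 0.0787]
tcp_rot: [176.7, 90.0, -150.8]
wrist_force: [-1.1, 1.0, -5.8]
opening: 0.052
```

```bash
python3 - <<'E'
from h import *
state()
for n in ("wrist","side"):
    cv2.imwrite(f"pics/{n}2.png",vision.camera(n)[:,:,::-1])
    state()
E
```

```text
5.375 [0.4599 0.2938 0.0787] yaw 32.4544538721758 F [-1.1429  1.012  -5.7502] T [ 0.0022 -0.0161 -0.0308] op 0.052024712215462156 eff [ -0.0002 -54.7105  49.8857   0.0038  -0.0059   0.    ]
5.425 [0.4599 0.2938 0.0788] yaw 32.45453390485346 F [ 0.4554  0.3769 -5.9583] T [-0.0036 -0.0339  0.0335] op 0.05174170071026647 eff [ -0.0004 -54.7182  49.8972   0.0026  -0.0059  -0.    ]
5.475 [0.4599 0.2938 0.0788] yaw 32.45464395212132 F [-0.3481 -0.612  -5.747 ] T [ 0.0116 -0.0523 -0.0317] op 0.05216455428189502 eff [ -0.     -54.7272  49.9073   0.002   -0.006    0.    ]
```

View pics/side2.png

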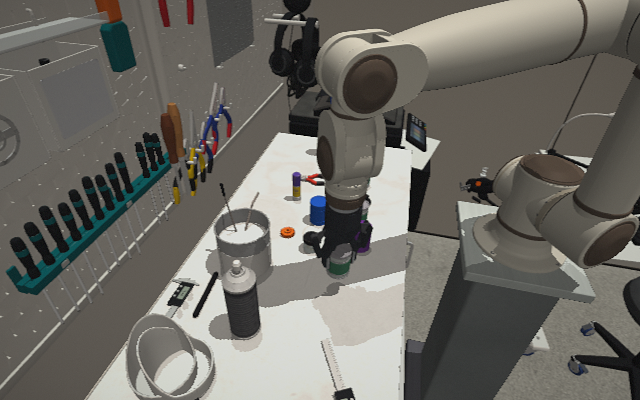

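carry_out([
  [0, 0, 0, 0, 0, 0, 0],
  [0, 0, 0, 0, 0, 0, 0],
])

```text
time: 5.72
ee_pos: [0.4599, 0.2938, 0.0788]
tcp_rot: [-175.5, 90.0, -143.1]
wrist_force: [0.1, -0.2, -6.6]
opening: 0.0517
```

The side view shows the left tin at (338,265), held clear of the bench and upright. The load is about 5.8 N (0.59 kg). Putting it back.

carry_out([
  [0, 0, 0, 10, 0, 0, 0],
  [0, 0, 0, 14, 0, 0, 0],
  [0, 0, 0, 14, 0, 0, 0],
  [0, 0, 0, 10, 0, 0, 0],
  [0, 0, 0, 5, 0, 0, 0],
  [0, 0, 0, 3, 0, 0, 0],
  [0, 0, 0, 2, 0, 0, 0],
  [0, 0, 0, 0.6, 0, 0, 0],
  [0, 0, 0, 0, 0, 0, 0],
  [0, 0, 0, 0, 0, 0, 0],
])

```text
time: 6.98
ee_pos: [0.46, 0.2939, 0.0204]
tcp_rot: [0.2, 90.0, 32.6]
wrist_force: [-0.1, -0.2, -6.9]
opening: 0.0519
```

```bash
python3 -c "
from h import *
state()"
```

```text
6.975 [0.46   0.2939 0.0204] yaw 32.4544667828345 F [-0.0768 -0.1797 -6.8824] T [-0.0001  0.0035  0.0177] op 0.051889398383694746 eff [ -0.0004 -55.4123  48.8239  -0.0009  -0.006   -0.    ]
```

carry_out([
  [0, 0, 0, 0.6, 0, 0, 0],
  [0, 0, 0, 0, 0, 0, 0],
  [0, 0, 0, 0, 0, 0, 30],
  [0, 0, 0, 0, 0, 0, 80],
  [0, 0, 0, 0, 0, 0, 100],
  [0, 0, 0, 0, 0, 0, 100],
  [0, 0, 0, 0, 0, 0, 100],
  [0, 0, 0, 0, 0, 0, 100],
])

```text
time: 7.98
ee_pos: [0.4599, 0.2939, 0.0196]
tcp_rot: [-1.2, 90.0, 31.3]
wrist_force: [-0.3, 0.2, 0.4]
opening: 0.0857
```

```bash
python3 -c "
from h import *
state()"
```

```text
7.975 [0.4599 0.2939 0.0196] yaw 32.45289339197509 F [-0.3153  0.1946  0.3726] T [ 0.0333  0.0218 -0.0094] op 0.08573439422928203 eff [  0.0005 -51.9793  45.622   -0.0024   0.      -0.    ]
```

Rising to 0.17, then on to the middle tin.

carry_out([
  [0, 0, 0, -10, 0, 0, 100],
  [0, 0, 0, -20, 0, 0, 100],
  [0, 0, 0, -30, 0, 0, 100],
  [0, 0, 0, -30, 0, 0, 100],
  [0, 0, 0, -30, 0, 0, 100],
  [0, 0, 0, -30, 0, 0, 100],
  [0, 0, 0, 0, 0, 0, 100],
])

```text
time: 8.85
ee_pos: [0.4608, 0.2944, 0.1728]
tcp_rot: [-0.2, 89.7, 32.3]
wrist_force: [0.5, 0.9, -0.6]
opening: 0.0854
```

```bash
python3 - <<'E'
from h import *
plan(.446,.0385,.17,4.9,10)
cv2.imwrite("pics/wrist3.png",vision.camera("wrist")[:,:,::-1])
E
```

```text
tilt 0.2714327523685321 yaw0 32.452758381590805
[np.float64(2.8), 0, 0, np.float64(0.3), np.float64(-20.8), np.float64(-15.0)]
[np.float64(2.8), 0, 0, np.float64(0.3), np.float64(-21.5), np.float64(-14.0)]
[np.float64(2.8), 0, 0, np.float64(0.3), np.float64(-22.1), np.float64(-12.9)]
[np.float64(2.8), 0, 0, np.float64(0.3), np.float64(-22.7), np.float64(-11.8)]
[np.float64(2.8), 0, 0, np.float64(0.3), np.float64(-23.3), np.float64(-10.7)]
[np.float64(2.8), 0, 0, np.float64(0.3), np.float64(-23.8), np.float64(-9.6)]
[np.float64(2.8), 0, 0, np.float64(0.3), np.float64(-24.2), np.float64(-8.4)]
[np.float64(2.8), 0, 0, np.float64(0.3), np.float64(-24.6), np.float64(-7.3)]
[np.float64(2.8), 0, 0, np.float64(0.3), np.float64(-24.9), np.float64(-6.1)]
[np.float64(2.8), 0, 0, np.float64(0.3), np.float64(-25.2), np.float64(-4.9)]
```

View pics/wrist3.png

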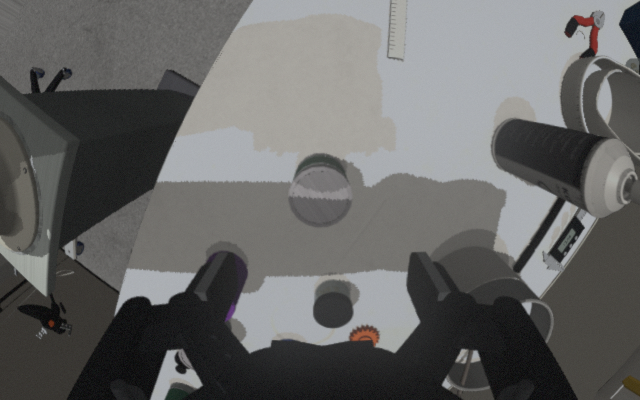

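The left tin stands upright at (321,197), the same place as before. On to the middle tin.

carry_out([
  [2.8, 0, 0, 0.3, -20.8, -15, 100],
  [2.8, 0, 0, 0.3, -21.5, -14, 100],
  [2.8, 0, 0, 0.3, -22.1, -12.9, 100],
  [2.8, 0, 0, 0.3, -22.7, -11.8, 100],
  [2.8, 0, 0, 0.3, -23.3, -10.7, 100],
  [2.8, 0, 0, 0.3, -23.8, -9.6, 100],
  [2.8, 0, 0, 0.3, -24.2, -8.4, 100],
  [2.8, 0, 0, 0.3, -24.6, -7.3, 100],
  [2.8, 0, 0, 0.3, -24.9, -6.1, 100],
  [2.7, 0, 0, 0.3, -25.2, -4.9, 100],
  [0, 0, 0, 0, 0, 0, 100],
  [0, 0, 0, 0, 0, 0, 100],
])

```text
time: 10.4
ee_pos: [0.444, 0.0382, 0.1661]
tcp_rot: [163.7, 90.0, 168.3]
wrist_force: [0.5, -0.3, -0.0]
opening: 0.0856
```

carry_out([
  [0, 0, 0, 0, 0, 0, 100],
  [0, 0, 0, 0, 0, 0, 100],
])

```text
time: 10.65
ee_pos: [0.4442, 0.0385, 0.1665]
tcp_rot: [161.8, 90.0, 166.4]
wrist_force: [-0.2, -0.3, 0.6]
opening: 0.0853
```

```bash
python3 - <<'E'
from h import *
state()
cv2.imwrite("pics/wrist4.png",vision.camera("wrist")[:,:,::-1])
E
```

```text
10.65 [0.4442 0.0385 0.1665] yaw 4.6205608910360185 F [-0.202  -0.3055  0.5672] T [ 0.0357  0.0067 -0.0497] op 0.0853080758540168 eff [ -0.0564 -35.8769  46.984    0.0013  -0.0001   0.0011]
```

View pics/wrist4.png

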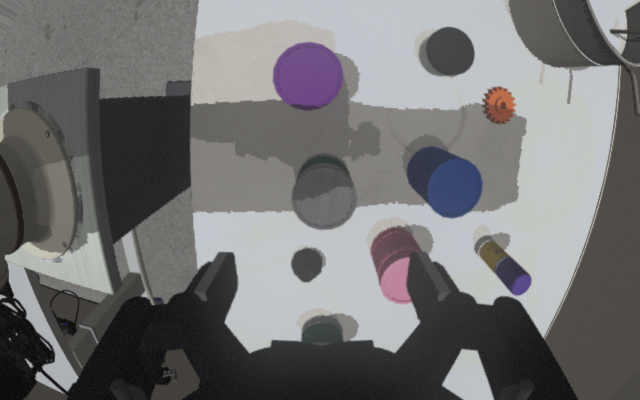

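The wrist picture shows the middle tin's steel lid at (324,198), with blue (453,188), pink (396,275), purple (308,75) and the knob (307,265) clear of the finger line.

```bash
python3 - <<'E'
from h import *
for u in [(324.5,198),(292,198),(357,198)]: print(u,wplane(*u,.07))
print("pink lid right edge / blue",wplane(412,283,.07),wplane(430,195,.07))
E
```

```text
(324.5, 198) [0.4476 0.0405 0.07  ]
(292, 198) [0.4214 0.0384 0.07  ]
(357, 198) [0.4739 0.0427 0.07  ]
pink lid right edge / blue [ 0.537  -0.0367  0.07  ] [0.5359 0.0503 0.07  ]
```

carry_out([
  [0, 0, 0, 25, 1, 2.6, 100],
  [0, 0, 0, 25, 0, 0, 100],
  [0, 0, 0, 25, 0, 0, 100],
  [0, 0, 0, 25, 0, 0, 100],
  [0, 0, 0, 20, 0, 0, 100],
  [0, 0, 0, 16, 0, 0, 100],
  [0, 0, 0, 10, 0, 0, 100],
  [0, 0, 0, 0, 0, 0, 100],
  [0, 0, 0, 0, 0, 0, 0],
  [0, 0, 0, 0, 0, 0, 0],
  [0, 0, 0, 0, 0, 0, 0],
  [0, 0, 0, 0, 0, 0, 0],
])

```text
time: 12.2
ee_pos: [0.4472, 0.0392, 0.0217]
tcp_rot: [1.4, 89.9, 6.0]
wrist_force: [-1.9, -0.1, 5.8]
opening: 0.0514
```

carry_out([
  [0, 0, 0, 0, 0, 0, 0],
  [0, 0, 0, 0, 0, 0, 0],
  [0, 0, 0, 0, 0, 0, 0],
  [0, 0, 0, 0, 0, 0, 0],
])

```text
time: 12.7
ee_pos: [0.4472, 0.0392, 0.0216]
tcp_rot: [1.4, 89.9, 6.0]
wrist_force: [-1.5, 0.6, 5.2]
opening: 0.0517
```

```bash
python3 -c "
from h import *
state()"
```

```text
12.7 [0.4472 0.0392 0.0216] yaw 4.555144161839606 F [-1.5039  0.6259  5.229 ] T [-0.032   0.4758 -0.0041] op 0.05165941163238453 eff [ -0.0484 -35.1204  43.9739  -0.7725  -0.0256   0.0154]
```

carry_out([
  [0, 0, 0, -6, 0, 0, 0],
  [0, 0, 0, -12, 0, 0, 0],
  [0, 0, 0, -16, 0, 0, 0],
  [0, 0, 0, -16, 0, 0, 0],
  [0, 0, 0, -10, 0, 0, 0],
  [0, 0, 0, 0, 0, 0, 0],
  [0, 0, 0, 0, 0, 0, 0],
  [0, 0, 0, 0, 0, 0, 0],
  [0, 0, 0, 0, 0, 0, 0],
  [0, 0, 0, 0, 0, 0, 0],
  [0, 0, 0, 0, 0, 0, 0],
])

```text
time: 14.08
ee_pos: [0.4467, 0.0391, 0.0805]
tcp_rot: [179.3, 90.0, -176.1]
wrist_force: [-0.3, -0.3, -2.1]
opening: 0.0513
```

carry_out([
  [0, 0, 0, 0, 0, 0, 0],
  [0, 0, 0, 0, 0, 0, 0],
])

```text
time: 14.32
ee_pos: [0.4467, 0.0392, 0.0806]
tcp_rot: [20.7, 90.0, 25.2]
wrist_force: [-1.2, -0.4, -2.2]
opening: 0.0512
```

```bash
python3 - <<'E'
from h import *
state()
for n in ("wrist","side"):
    cv2.imwrite(f"pics/{n}5.png",vision.camera(n)[:,:,::-1])
    state()
E
```

```text
14.325 [0.4467 0.0392 0.0806] yaw 4.5539147222066765 F [-1.18   -0.4301 -2.1912] T [0.0103 0.0137 0.0784] op 0.05123689737781934 eff [  0.0013 -37.6574  48.058    0.0012  -0.0018  -0.    ]
14.375 [0.4467 0.0392 0.0806] yaw 4.555744061535454 F [-0.238   0.1674 -1.7932] T [-0.0021  0.0306 -0.0145] op 0.05154896675915979 eff [  0.0002 -37.6618  48.061    0.0011  -0.0019   0.    ]
14.425 [0.4467 0.0391 0.0806] yaw 4.552816251150697 F [ 1.1121 -0.401  -2.6051] T [ 0.0588 -0.002   0.0125] op 0.05131063168605345 eff [ -0.0019 -37.6642  48.0631   0.0012  -0.0022  -0.    ]
```

View pics/side5.png

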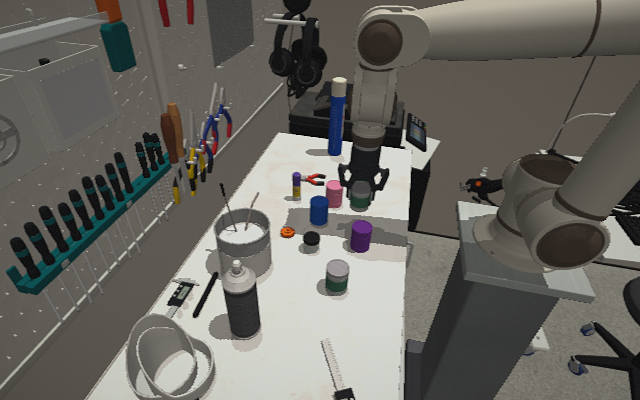

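The middle tin, at (361,195) in the side view, is held clear and weighs about 2.2 N, much lighter. The left tin still stands at (337,275). Lowering and releasing.

carry_out([
  [0, 0, 0, 10, 0, 0, 0],
  [0, 0, 0, 14, 0, 0, 0],
  [0, 0, 0, 14, 0, 0, 0],
  [0, 0, 0, 10, 0, 0, 0],
  [0, 0, 0, 5, 0, 0, 0],
  [0, 0, 0, 3, 0, 0, 0],
  [0, 0, 0, 2, 0, 0, 0],
  [0, 0, 0, 1, 0, 0, 0],
  [0, 0, 0, 0.5, 0, 0, 0],
  [0, 0, 0, 0, 0, 0, 0],
  [0, 0, 0, 0, 0, 0, 0],
])

```text
time: 15.8
ee_pos: [0.4469, 0.0392, 0.0217]
tcp_rot: [5.9, 90.0, 10.5]
wrist_force: [-2.7, 0.9, 5.8]
opening: 0.0513
```

```bash
python3 -c "
from h import *
state()"
```

```text
15.8 [0.4469 0.0392 0.0217] yaw 4.557001122070454 F [-2.6793  0.9234  5.7849] T [0.0188 0.6876 0.0287] op 0.05125666962635946 eff [ -0.0218 -34.9704  44.487   -1.3416  -0.0103   0.0011]
```

Contact with the bench (+5.8 N). Releasing and rising.

carry_out([
  [0, 0, 0, 0, 0, 0, 30],
  [0, 0, 0, 0, 0, 0, 80],
  [0, 0, 0, 0, 0, 0, 100],
  [0, 0, 0, 0, 0, 0, 100],
  [0, 0, 0, 0, 0, 0, 100],
  [0, 0, 0, -10, 0, 0, 100],
  [0, 0, 0, -20, 0, 0, 100],
  [0, 0, 0, -30, 0, 0, 100],
  [0, 0, 0, -30, 0, 0, 100],
  [0, 0, 0, -30, 0, 0, 100],
  [0, 0, 0, -30, 0, 0, 100],
  [0, 0, 0, 0, 0, 0, 100],
])

```text
time: 17.3
ee_pos: [0.4478, 0.0392, 0.174]
tcp_rot: [0.9, 89.7, 5.4]
wrist_force: [-0.1, -0.6, -0.2]
opening: 0.0856
```

```bash
python3 - <<'E'
from h import *
state()
plan(.459,-.163,.17,-19.6,8)
cv2.imwrite("pics/wrist6.png",vision.camera("wrist")[:,:,::-1])
E
```

```text
17.3 [0.4478 0.0392 0.174 ] yaw 4.553209862725834 F [-0.1304 -0.6228 -0.1905] T [ 0.028  -0.0891 -0.0089] op 0.08555339196201495 eff [  0.0006 -37.1907  48.7172   0.6432   0.       0.    ]
tilt 0.2509281742131711 yaw0 4.553209862725834
[np.float64(3.0), 0, 0, np.float64(0.5), np.float64(-25.3), np.float64(-0.6)]
[np.float64(3.0), 0, 0, np.float64(0.5), np.float64(-25.3), np.float64(0.7)]
[np.float64(3.0), 0, 0, np.float64(0.5), np.float64(-25.2), np.float64(2.1)]
[np.float64(3.0), 0, 0, np.float64(0.5), np.float64(-25.1), np.float64(3.4)]
[np.float64(3.0), 0, 0, np.float64(0.5), np.float64(-24.9), np.float64(4.7)]
[np.float64(3.0), 0, 0, np.float64(0.5), np.float64(-24.6), np.float64(6.0)]
[np.float64(3.0), 0, 0, np.float64(0.5), np.float64(-24.2), np.float64(7.3)]
[np.float64(3.0), 0, 0, np.float64(0.5), np.float64(-23.8), np.float64(8.6)]
```

View pics/wrist6.png

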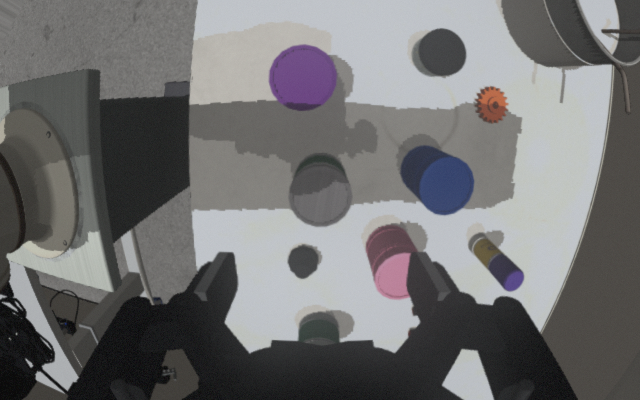

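The middle tin stands upright at (320,195), and the neighbours are undisturbed. On to the right tin.

carry_out([
  [3, 0, 0, 0.5, -25.3, -0.6, 100],
  [3, 0, 0, 0.5, -25.3, 0.7, 100],
  [3, 0, 0, 0.5, -25.2, 2.1, 100],
  [3, 0, 0, 0.5, -25.1, 3.4, 100],
  [3, 0, 0, 0.5, -24.9, 4.7, 100],
  [3, 0, 0, 0.5, -24.6, 6, 100],
  [3, 0, 0, 0.5, -24.2, 7.3, 100],
  [3, 0, 0, 0.5, -23.8, 8.6, 100],
  [0, 0, 0, 0, 0, 0, 100],
  [0, 0, 0, 0, 0, 0, 100],
  [0, 0, 0, 0, 0, 0, 100],
  [0, 0, 0, 0, 0, 0, 100],
])

```text
time: 18.85
ee_pos: [0.4583, -0.1624, 0.1672]
tcp_rot: [17.3, 90.0, -2.1]
wrist_force: [-0.2, -0.5, 0.7]
opening: 0.0857
```

```bash
python3 - <<'E'
from h import *
state()
cv2.imwrite("pics/wrist7.png",vision.camera("wrist")[:,:,::-1])
E
```

```text
18.85 [ 0.4583 -0.1624  0.1672] yaw -19.380324284962548 F [-0.1786 -0.5499  0.7347] T [-0.0116 -0.0192  0.0414] op 0.08566198814704709 eff [ -0.057  -41.8899  46.968    0.0021  -0.0003  -0.0004]
```

View pics/wrist7.png

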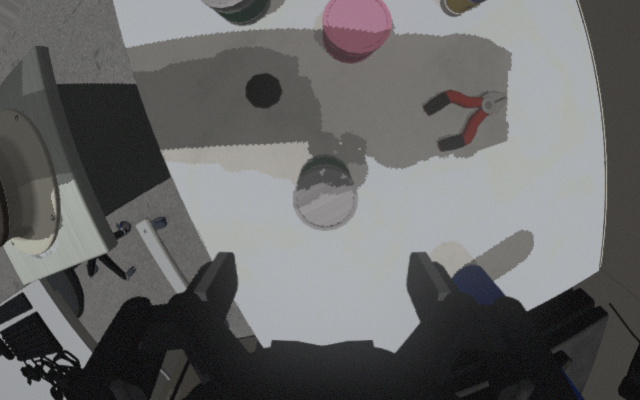

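The right tin's lid is at (325,200), and the knob (264,91), cutters (465,120) and tall can (475,285) are well clear.

```bash
python3 - <<'E'
from h import *
for u in [(325,199),(293,199),(358,199)]: print(u,wplane(*u,.07))
E
```

```text
(325, 199) [ 0.4622 -0.1625  0.07  ]
(293, 199) [ 0.4377 -0.1539  0.07  ]
(358, 199) [ 0.4876 -0.1715  0.07  ]
```

carry_out([
  [0, 0, 0, 25, 0, 2, 100],
  [0, 0, 0, 25, 0, 0, 100],
  [0, 0, 0, 25, 0, 0, 100],
  [0, 0, 0, 25, 0, 0, 100],
  [0, 0, 0, 20, 0, 0, 100],
  [0, 0, 0, 16, 0, 0, 100],
  [0, 0, 0, 10, 0, 0, 100],
  [0, 0, 0, 0, 0, 0, 100],
  [0, 0, 0, 0, 0, 0, 0],
  [0, 0, 0, 0, 0, 0, 0],
  [0, 0, 0, 0, 0, 0, 0],
  [0, 0, 0, 0, 0, 0, 0],
])

```text
time: 20.4
ee_pos: [0.4608, -0.1639, 0.0222]
tcp_rot: [-0.2, 89.9, -19.6]
wrist_force: [0.0, 1.0, 5.7]
opening: 0.0511
```

carry_out([
  [0, 0, 0, 0, 0, 0, 0],
  [0, 0, 0, 0, 0, 0, 0],
  [0, 0, 0, 0, 0, 0, 0],
  [0, 0, 0, 0, 0, 0, 0],
])

```text
time: 20.9
ee_pos: [0.4608, -0.1639, 0.0222]
tcp_rot: [0.1, 89.9, -19.3]
wrist_force: [-0.0, 0.2, 6.1]
opening: 0.0511
```

carry_out([
  [0, 0, 0, -6, 0, 0, 0],
  [0, 0, 0, -12, 0, 0, 0],
  [0, 0, 0, -16, 0, 0, 0],
  [0, 0, 0, -16, 0, 0, 0],
  [0, 0, 0, -10, 0, 0, 0],
  [0, 0, 0, 0, 0, 0, 0],
  [0, 0, 0, 0, 0, 0, 0],
  [0, 0, 0, 0, 0, 0, 0],
  [0, 0, 0, 0, 0, 0, 0],
  [0, 0, 0, 0, 0, 0, 0],
  [0, 0, 0, 0, 0, 0, 0],
])

```text
time: 22.28
ee_pos: [0.4601, -0.1637, 0.081]
tcp_rot: [-176.2, 90.0, 164.4]
wrist_force: [0.6, -0.8, -1.9]
opening: 0.0514
```

carry_out([
  [0, 0, 0, 0, 0, 0, 0],
  [0, 0, 0, 0, 0, 0, 0],
])

```text
time: 22.52
ee_pos: [0.4602, -0.1637, 0.0811]
tcp_rot: [-40.7, 90.0, -60.1]
wrist_force: [0.9, -0.4, -1.6]
opening: 0.0513
```

```bash
python3 - <<'E'
from h import *
state()
for n in ("wrist","side"):
    cv2.imwrite(f"pics/{n}8.png",vision.camera(n)[:,:,::-1])
    state()
E
```

```text
22.525 [ 0.4602 -0.1637  0.0811] yaw -19.44685448964258 F [ 0.8629 -0.3648 -1.6421] T [-0.0224  0.0172 -0.001 ] op 0.05130709739736768 eff [ -0.0003 -43.5663  47.7179   0.0012  -0.0015  -0.0001]
22.575 [ 0.4601 -0.1637  0.0811] yaw -19.44713309118568 F [ 0.1268  0.2646 -2.8975] T [ 0.0572 -0.0068  0.0823] op 0.051075474578942195 eff [ -0.0002 -43.5701  47.7202   0.0016  -0.0015   0.0001]
22.625 [ 0.4601 -0.1637  0.0811] yaw -19.442732823752106 F [-0.4298 -0.1452 -2.3262] T [-0.0129 -0.0119 -0.0295] op 0.05117362115591497 eff [  0.001  -43.572   47.7239   0.0007  -0.0015  -0.    ]
```

View pics/side8.png

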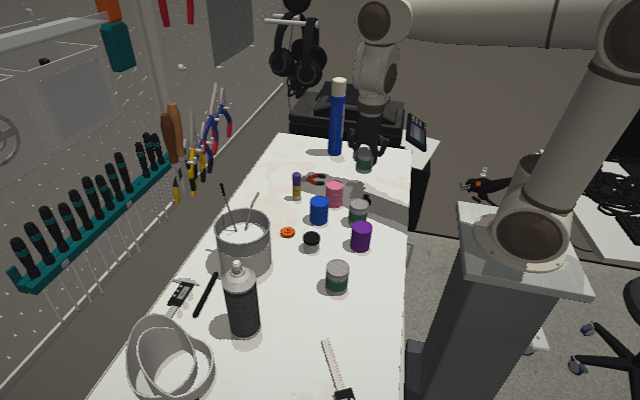

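The right tin at (365,158) is held clear and weighs about 2.2 N. That makes the left tin (about 5.9 N) the heaviest by some 3.7 N, or 0.38 kg. Putting the right tin back.

carry_out([
  [0, 0, 0, 10, 0, 0, 0],
  [0, 0, 0, 14, 0, 0, 0],
  [0, 0, 0, 14, 0, 0, 0],
  [0, 0, 0, 10, 0, 0, 0],
  [0, 0, 0, 5, 0, 0, 0],
  [0, 0, 0, 3, 0, 0, 0],
  [0, 0, 0, 2, 0, 0, 0],
  [0, 0, 0, 1, 0, 0, 0],
  [0, 0, 0, 0.5, 0, 0, 0],
  [0, 0, 0, 0, 0, 0, 0],
  [0, 0, 0, 0, 0, 0, 0],
])

```text
time: 24.0
ee_pos: [0.4603, -0.1637, 0.0222]
tcp_rot: [-1.4, 90.0, -20.8]
wrist_force: [-3.0, 1.4, 5.5]
opening: 0.0509
```

carry_out([
  [0, 0, 0, 0, 0, 0, 30],
  [0, 0, 0, 0, 0, 0, 80],
  [0, 0, 0, 0, 0, 0, 100],
  [0, 0, 0, 0, 0, 0, 100],
  [0, 0, 0, 0, 0, 0, 100],
  [0, 0, 0, -10, 0, 0, 100],
  [0, 0, 0, -20, 0, 0, 100],
  [0, 0, 0, -30, 0, 0, 100],
  [0, 0, 0, -30, 0, 0, 100],
  [0, 0, 0, -30, 0, 0, 100],
  [0, 0, 0, -30, 0, 0, 100],
  [0, 0, 0, 0, 0, 0, 100],
])

```text
time: 25.5
ee_pos: [0.4612, -0.164, 0.1746]
tcp_rot: [0.2, 89.7, -19.2]
wrist_force: [0.2, 0.1, -0.7]
opening: 0.0851
```

```bash
python3 - <<'E'
from h import *
state()
plan(.4599,.2939,.174,32.45,22)
cv2.imwrite("pics/wrist9.png",vision.camera("wrist")[:,:,::-1])
E
```

```text
25.5 [ 0.4612 -0.164   0.1746] yaw -19.445403742851713 F [ 0.1592  0.0781 -0.7222] T [ 0.0522 -0.041  -0.009 ] op 0.08506493432347192 eff [ -0.     -43.2313  48.6652   0.6433   0.       0.0001]
tilt 0.26027939797783173 yaw0 -19.445403742851713
[np.float64(-2.4), 0, 0, np.float64(0.0), np.float64(19.6), np.float64(-7.0)]
[np.float64(-2.4), 0, 0, np.float64(0.0), np.float64(19.9), np.float64(-6.2)]
[np.float64(-2.4), 0, 0, np.float64(0.0), np.float64(20.1), np.float64(-5.3)]
[np.float64(-2.4), 0, 0, np.float64(0.0), np.float64(20.3), np.float64(-4.5)]
[np.float64(-2.4), 0, 0, np.float64(0.0), np.float64(20.5), np.float64(-3.7)]
[np.float64(-2.4), 0, 0, np.float64(0.0), np.float64(20.6), np.float64(-2.8)]
[np.float64(-2.4), 0, 0, np.float64(0.0), np.float64(20.7), np.float64(-2.0)]
[np.float64(-2.4), 0, 0, np.float64(0.0), np.float64(20.8), np.float64(-1.1)]
[np.float64(-2.4), 0, 0, np.float64(0.0), np.float64(20.8), np.float64(-0.3)]
[np.float64(-2.4), 0, 0, np.float64(0.0), np.float64(20.8), np.float64(0.6)]
[np.float64(-2.4), 0, 0, np.float64(0.0), np.float64(20.8), np.float64(1.4)]
[np.float64(-2.4), 0, 0, np.float64(0.0), np.float64(20.7), np.float64(2.3)]
[np.float64(-2.4), 0, 0, np.float64(0.0), np.float64(20.6), np.float64(3.1)]
[np.float64(-2.4), 0, 0, np.float64(0.0), np.float64(20.4), np.float64(4.0)]
[np.float64(-2.4), 0, 0, np.float64(0.0), np.float64(20.2), np.float64(4.8)]
[np.float64(-2.4), 0, 0, np.float64(0.0), np.float64(20.0), np.float64(5.7)]
[np.float64(-2.4), 0, 0, np.float64(0.0), np.float64(19.8), np.float64(6.5)]
[np.float64(-2.4), 0, 0, np.float64(0.0), np.float64(19.5), np.float64(7.3)]
[np.float64(-2.4), 0, 0, np.float64(0.0), np.float64(19.2), np.float64(8.1)]
[np.float64(-2.4), 0, 0, np.float64(0.0), np.float64(18.8), np.float64(8.9)]
[np.float64(-2.4), 0, 0, np.float64(0.0), np.float64(18.5), np.float64(9.6)]
[np.float64(-2.4), 0, 0, np.float64(0.0), np.float64(18.0), np.float64(10.4)]
```

View pics/wrist9.png

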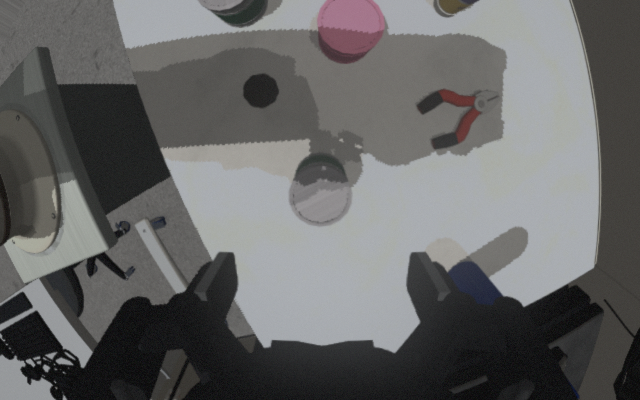

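The right tin stands upright at (320,195). Returning to the left tin.

carry_out([
  [-2.4, 0, 0, 0, 19.6, -7, 100],
  [-2.4, 0, 0, 0, 19.9, -6.2, 100],
  [-2.4, 0, 0, 0, 20.1, -5.3, 100],
  [-2.4, 0, 0, 0, 20.3, -4.5, 100],
  [-2.4, 0, 0, 0, 20.5, -3.7, 100],
  [-2.4, 0, 0, 0, 20.6, -2.8, 100],
  [-2.4, 0, 0, 0, 20.7, -2, 100],
  [-2.4, 0, 0, 0, 20.8, -1.1, 100],
  [-2.4, 0, 0, 0, 20.8, -0.3, 100],
  [-2.4, 0, 0, 0, 20.8, 0.6, 100],
  [-2.4, 0, 0, 0, 20.8, 1.4, 100],
])

```text
time: 26.92
ee_pos: [0.4581, 0.0659, 0.1706]
tcp_rot: [-178.0, 89.9, -170.9]
wrist_force: [0.0, 0.3, -1.4]
opening: 0.0856
```

carry_out([
  [-2.4, 0, 0, 0, 20.7, 2.3, 100],
  [-2.4, 0, 0, 0, 20.6, 3.1, 100],
  [-2.4, 0, 0, 0, 20.4, 4, 100],
  [-2.4, 0, 0, 0, 20.2, 4.8, 100],
  [-2.4, 0, 0, 0, 20, 5.7, 100],
  [-2.4, 0, 0, 0, 19.8, 6.5, 100],
  [-2.4, 0, 0, 0, 19.5, 7.3, 100],
  [-2.4, 0, 0, 0, 19.2, 8.1, 100],
  [-2.4, 0, 0, 0, 18.8, 8.9, 100],
  [-2.4, 0, 0, 0, 18.5, 9.6, 100],
  [-2.4, 0, 0, 0, 18, 10.4, 100],
  [0, 0, 0, 0, 0, 0, 100],
])

```text
time: 28.42
ee_pos: [0.4552, 0.2957, 0.1712]
tcp_rot: [169.8, 90.0, -156.7]
wrist_force: [0.2, -0.6, -0.7]
opening: 0.0853
```

carry_out([
  [0, 0, 0, 0, 0, 0, 100],
  [0, 0, 0, 0, 0, 0, 100],
  [0, 0, 0, 0, 0, 0, 100],
])

```text
time: 28.8
ee_pos: [0.4555, 0.2938, 0.1717]
tcp_rot: [-16.6, 90.0, 16.7]
wrist_force: [0.8, 0.2, 0.2]
opening: 0.0853
```

```bash
python3 - <<'E'
from h import *
state()
print(wplane(321.5,198,.07))
plan(.46,.294,.02,32.4,1)
cv2.imwrite("pics/wrist10.png",vision.camera("wrist")[:,:,::-1])
E
```

```text
28.8 [0.4555 0.2938 0.1717] yaw 33.312451791510924 F [0.7522 0.1669 0.201 ] T [-0.0036  0.01    0.0174] op 0.08534433131388376 eff [  0.0897 -50.3251  47.0202  -0.0009   0.0012   0.0002]
[0.4569 0.294  0.07  ]
tilt 0.008427912639312548 yaw0 33.312451791510924
[np.float64(0.9), 0, 0, np.float64(151.7), np.float64(-2.3), np.float64(3.9)]
```

View pics/wrist10.png

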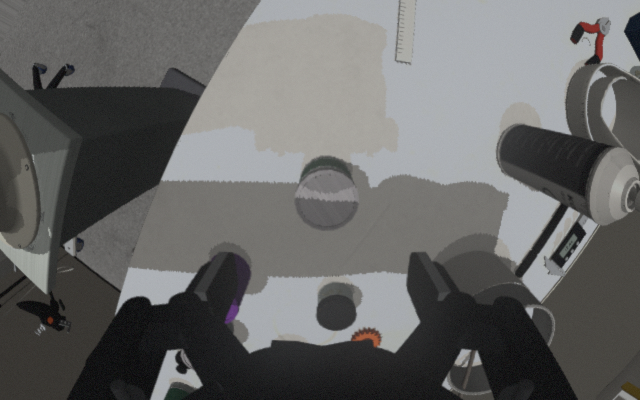

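The left tin's lid is at (326,199), about 4 mm outward of the TCP as expected. Descending with that correction.

carry_out([
  [0.9, 0, 0, 25, -2.3, 3.9, 100],
  [0, 0, 0, 25, 0, 0, 100],
  [0, 0, 0, 25, 0, 0, 100],
  [0, 0, 0, 25, 0, 0, 100],
  [0, 0, 0, 24, 0, 0, 100],
  [0, 0, 0, 17, 0, 0, 100],
  [0, 0, 0, 11, 0, 0, 100],
  [0, 0, 0, 0, 0, 0, 100],
  [0, 0, 0, 0, 0, 0, 0],
  [0, 0, 0, 0, 0, 0, 0],
  [0, 0, 0, 0, 0, 0, 0],
  [0, 0, 0, 0, 0, 0, 0],
], squeeze=60)

```text
time: 30.35
ee_pos: [0.4603, 0.2946, 0.0209]
tcp_rot: [-0.8, 89.9, 31.6]
wrist_force: [-1.2, -1.2, 5.7]
opening: 0.0521
```

carry_out([
  [0, 0, 0, 0, 0, 0, 0],
  [0, 0, 0, 0, 0, 0, 0],
  [0, 0, 0, 0, 0, 0, 0],
  [0, 0, 0, 0, 0, 0, 0],
])

```text
time: 30.85
ee_pos: [0.4602, 0.2946, 0.0208]
tcp_rot: [-0.6, 89.9, 31.9]
wrist_force: [-1.6, -2.5, 5.7]
opening: 0.0517
```

Gripped. Raising it 170 mm, so the tin centre should be at about 0.205 m.

carry_out([
  [0, 0, 0, -6, 0, 0, 0],
  [0, 0, 0, -12, 0, 0, 0],
  [0, 0, 0, -18, 0, 0, 0],
  [0, 0, 0, -20, 0, 0, 0],
  [0, 0, 0, -20, 0, 0, 0],
  [0, 0, 0, -20, 0, 0, 0],
  [0, 0, 0, -20, 0, 0, 0],
  [0, 0, 0, -20, 0, 0, 0],
  [0, 0, 0, -16, 0, 0, 0],
  [0, 0, 0, -12, 0, 0, 0],
  [0, 0, 0, -6, 0, 0, 0],
  [0, 0, 0, 0, 0, 0, 0],
])

```text
time: 32.35
ee_pos: [0.46, 0.2944, 0.1897]
tcp_rot: [-17.0, 90.0, 15.4]
wrist_force: [0.2, -0.8, -7.3]
opening: 0.0516
```

carry_out([
  [0, 0, 0, 0, 0, 0, 0],
  [0, 0, 0, 0, 0, 0, 0],
  [0, 0, 0, 0, 0, 0, 0],
  [0, 0, 0, 0, 0, 0, 0],
  [0, 0, 0, 0, 0, 0, 0],
  [0, 0, 0, 0, 0, 0, 0],
  [0, 0, 0, 0, 0, 0, 0],
  [0, 0, 0, 0, 0, 0, 0],
])

```text
time: 33.35
ee_pos: [0.4599, 0.2944, 0.1896]
tcp_rot: [176.6, 90.0, -151.0]
wrist_force: [-0.6, -0.3, -5.8]
opening: 0.0518
```

```bash
python3 - <<'E'
from h import *
state()
for n in ("wrist","side","top"):
    cv2.imwrite(f"pics/{n}11.png",vision.camera(n)[:,:,::-1])
state()
a=cv2.imread("pics/side11.png")[130:310,250:430]; cv2.imwrite("pics/cside11.png",cv2.resize(a,None,fx=3.3,fy=3.3,interpolation=cv2.INTER_CUBIC))
E
```

```text
33.35 [0.4599 0.2944 0.1896] yaw 32.45597653761461 F [-0.5657 -0.2882 -5.778 ] T [-0.0146 -0.0185 -0.0214] op 0.05180839881247757 eff [  0.0001 -54.6127  50.2589   0.0023  -0.009   -0.    ]
33.5 [0.4599 0.2944 0.1896] yaw 32.45678916053632 F [-0.538   0.4863 -6.6778] T [ 0.0307  0.0057 -0.0498] op 0.0522491800498472 eff [  0.     -54.6136  50.2598   0.0024  -0.0088   0.    ]
```

View pics/cside11.png

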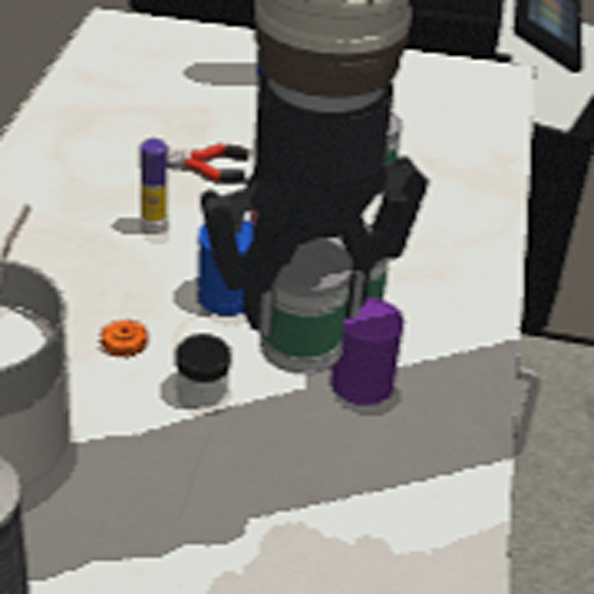

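View pics/top11.png

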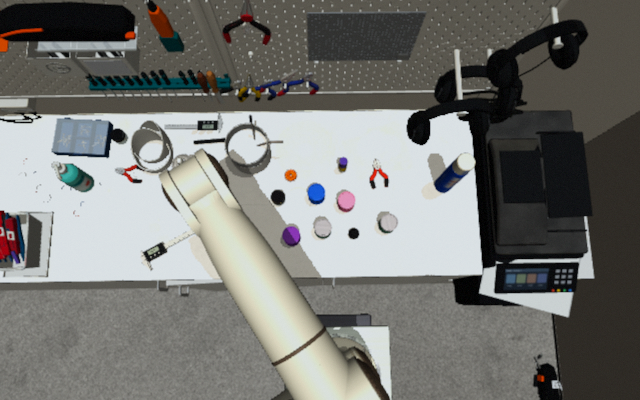

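The left tin is held upright: crop (305,305), centre about 0.035+0.169 = 0.204 m, load still about 6 N. The middle and right tins stand at (322,228) and (388,223) in the top view, as at the start. Jar, knob, gear, glue and cutters haven't moved. Handing in.

```bash
python3 -c "
from workcell import job_done
print(job_done())"
```

```text
the job is handed in; nothing more can be done
None
```

I lifted the tins left to right and handed the job in at about 33.5 s, holding the left tin because it is the heaviest. `job_done()` reports no verdict.

| Tin | Measured load |
|---|---|
| Left | about 5.9 N (0.6 kg) |
| Middle | about 2.2 N |
| Right | about 2.2 N |

**Last checks:**
- **Held tin:** it was upright with its centre at about 0.204 m. The load was steady at about 6 N and the arm was still.
- **Other two tins:** both stand upright at the same top-view pixels as at the start, (322,228) and (388,223).
- **Bystanders:** the jar, knob, gear, glue stick and cutters look unmoved in the last views. I judged the final positions by eye from the pictures rather than measuring them again.

**Disagreements:**
- The fixed cameras and the wrist camera differed by 1–3 mm on the tin positions.
- The wrist force readings scattered by about ±0.6 N, far less than the 3.7 N gap between the left tin and the others.
- The two fixed views of the tall can and the pot agreed only to 1–5 cm. Both stood well clear of the arm's path.

No check failed.

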